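# Uncouple the blow nozzle from the bench air outlet

## Robot

A 6-joint arm with a two-finger parallel gripper is mounted at the origin on the work surface. World frame = base frame: x ahead of the robot, y to its left, z up, the work surface at z = 0. Lengths are in mm, angles in rad, forces in N, time in s.
With the tool pointing down it reaches from about 275 to 825 mm from the base axis. Payload 4.9 kg.
Tool frame: the origin (TCP) lies at the very end of the fingers, on their centre line; the grasp point (between the pads) lies 19 mm behind it; z points along the fingers, y is the line along which they close (so a half turn about z gives the same grasp; the last joint's range is limited). The gripper opens to 85 mm and grips with 20 to 120 N. Pads are 22 mm wide; open, the fingers measure 114 mm over their backs; the gripper's body (76 mm by 85 mm) begins 54 mm behind the grasp point. The pads swing forward as they close: fully open they stand 13 mm farther back than shut.
Start: joints at [-1.282, 0.326, -0.193, 1.052, 0, 1.437], TCP at [225.687, -501.581, 231.281] pointing down, gripper open.
Joint ranges: [-2.65, 2.65], [-0.97, 1.79], [-1.3, 1.35], [-1.93, 2.1], [-1.47, 1.37], [-3.14, 3.14]. Speed limits (rad/s): [2.57, 2.57, 3.14, 3.14, 3.14, 3.14].

## Interface

Orientations are given as [roll, pitch, yaw] about the fixed x, y, z axes, in that order (R = Rz(yaw) Ry(pitch) Rx(roll)).
In Python, from bench import bot, solve_ik, imaging gives the robot as it stands. Calls block until the motion is done:
- bot.move_ptp(position, orientation): joint-space move of the TCP to a pose.
- bot.movel(position, rot=None, max_speed=150, threshold=None): straight line of the TCP; rot=None keeps the orientation; max_speed is the mean speed in mm/s. With threshold (N) it stops when the force on the tool has changed by that much, and returns True; else False.
- bot.move_j(angles): joint-space move.
- bot.grip(opening, effort=None): opening from 0.0 (shut) to 1.0 (fully open); effort is the grip in N (None keeps the last); returns when the fingers have stopped.
- bot.dwell(seconds).
- solve_ik(position, orientation): joint angles nearest the present ones, or None.
- bot.get_state(): the state.
- imaging.capture(name): name is "scene" or "top" or "wrist"; returns the picture (480x640x3 uint8, blue, green, red); there is no depth.
- imaging.camera_model(name): a dict with "K" (3x3 intrinsics, pixels), "position" and "rotation" of the camera in the world. Camera axes: x right, y up, looking along -z (the intrinsics and any distortion apply to the point x, -y, -z); pixel columns grow to the right and rows downward; lengths in mm; the calibration is good to about 2 mm. A picture is of the moment at which its call begins: read the wrist's pose just before it. camera_model takes no time and is no camera call; for the wrist camera it gives the pose at the moment of the call.
A pose or a line that the arm cannot do raises bot.IKError and nothing moves.
- bot.sign_off(): hands the job in; it is judged then, once.
The state is a dict: "t": time; "qpos": joint angles; "joint_velocities": joint speeds; "effort": joint torques, N m; "tcp_pos": TCP position; "orientation": TCP orientation; "contact_force": force on the tool from outside, world axes, zero at the start; "wrist_torque": the same for the moment, N m; "opening": opening from 0.0 (shut) to 1.0 (fully open); "gripper_force": force on a finger pad.
Only numpy, scipy, OpenCV 4.12 (cv2) and the standard library are available. Lean on these libraries where they do the work, as an engineer would, in place of code of your own. Each camera call takes 0.05 s, during which the arm holds its last target. There are 200 camera calls.

## Task

Shut the air valve by swinging its lever fully round across the block, then push the socket's sprung collar down so that the blow nozzle is freed, and pull the nozzle out so that the collar springs back up. Lower the nozzle into the plywood tray rather than dropping it, and finally fold the hinged dust cap fully shut over the empty socket. Leave the wooden block, the glue bottle and the mallet alone.

Things in the scene. Friction and masses are not known exactly. Their poses are not given: they have to be found in the camera images.
- outlet: Bench air outlet, bolted down: aluminium block 96 x 225 mm and 50 mm high on a 120 x 250 mm, 8 mm thick steel foot. Origin on the bench top under the socket's axis; z up, y along the block from the socket to the valve, x from the robot's side to the cap's side. It is turned up to 0.25 rad about z. The block spans y -57 to +168 mm and x -48 to +48 mm.
- socket_mouth (a point): Centre of the round mouth (26 mm outside, 15 mm bore) of the upright coupling socket, on its vertical axis, 86 mm above the bench. The nozzle plugs into it from above.
- collar (a joint): Sprung steel collar round the socket. 0 = sprung up (home); grows as it is pushed straight down, to a stop at 0.009 m; 6 N at the start, 10 N at the stop. Up, it locks a plugged nozzle. Beyond about 0.0065 it frees it: an inner spring then lifts the nozzle 10 mm, where it stays standing in the mouth even when the collar is let go.
- collar_top (a point): Centre of the top face of the collar's round flange (56 mm across, 5 mm thick), on the socket's axis: 80 mm above the bench when up, 71 mm when down; moves with it. Flat from 13.5 to 28 mm off the axis: two half-open fingertips (34 to 40 mm apart) set on it either side of the nozzle, along the outlet's y, can push it down.
- nozzle_grip (a point): Grip point of the loose stubby brass blow nozzle, on its axis, 35 mm above its foot; z towards the cone. 53 mm tall: grooved 14 mm nipple (lowest 25 mm, in the socket at the start), 24 mm round barrel (25 to 44 mm), cone to 12 mm at the top. About 0.12 kg. Plugged in, this point is 97 mm above the bench; freed, 107 mm, with the foot 14 mm below the mouth.
- nozzle_mid (a point): Middle of the nozzle, on its axis, 26.5 mm above its foot.
- valve (a joint): Steel lever of the ball valve, on a vertical pivot. 0 = open, lever along the outlet's +y (away from the socket); grows counter-clockwise seen from above to a stop at 1.571 = shut, lever along the outlet's -x (towards the robot). Stays where it is left; needs about 2 N at the tip.
- valve_pivot (a point): The lever's pivot, at outlet x 0, y 130 mm, 80 mm above the bench. The lever is a bar 12 mm wide and 14 mm high (73 to 87 mm above the bench) that reaches 80 mm from the pivot.
- valve_tip (a point): Point on the lever 68 mm from the pivot, at mid height (80 mm); moves with the lever.
- cap (a joint): Black hinged dust cap beside the socket on its +x side. 0 = shut, lying flat over the mouth; 1.57 = standing up; about 2 = leaning back open. It stays where it is left (about 1 N at its rim moves it, both ways).
- cap_pivot (a point): Hinge line of the cap (along the outlet's y), at outlet x 42 mm, 89 mm above the bench.
- cap_disc (a point): Centre of the cap's disc, 42 mm from the hinge; the disc is 40 mm across and 6 mm thick, with a 16 mm wide tab that reaches 73 mm from the hinge. It moves with the cap; shut it is 89.5 mm above the bench over the socket's axis.
- tray: Open plywood tray, 150 (x) x 140 (y) mm, 32 mm high, wall and floor 7 mm, fixed to the bench. Origin at the centre of its underside. It stands to the left or to the right of the outlet.
- block_mid (a point): Middle of a loose dark wooden block 130 x 85 x 45 mm; bystander, to be left alone.
- glue_mid (a point): Middle of a loose white glue bottle, 56 mm across and 150 mm tall; bystander, to be left alone.
- mallet: Loose wooden mallet lying on the bench, handle 200 mm long along -x, head 60 x 110 x 60 mm centred at x +100 mm; origin on the bench under it. Bystander, to be left alone.
Things that resemble listed ones, but are neither listed nor needed, are in the scene too. Of the things shaped like the part that bears nozzle_grip, the brass one is meant.

How it is judged (in metres and radians):
On the way, in this order (a step that is already met when the one before it is completed fails the run):
1. the valve is shut while the nozzle is still plugged in (value of joint valve above 1.42 rad and z of nozzle_mid in the frame of outlet below 0.092 m), for 0.1 s.
2. the collar is pushed down against its spring, at the plugged nozzle (value of joint collar above 0.006 m and horizontal distance between nozzle_mid and socket_mouth below 0.008 m and value of joint valve above 1.42 rad), for 0.05 s.
3. the nozzle is pulled clear of the socket and the collar has sprung back up (value of joint collar below 0.0015 m and distance between nozzle_mid and socket_mouth above 0.032 m and contact force between the fingers and nozzle above 0.2 N), for 0.05 s.
4. the nozzle is down in the tray and let go (x of nozzle_mid in the frame of tray between -0.068 and 0.068 m and y of nozzle_mid in the frame of tray between -0.063 and 0.063 m and height (world z) of nozzle_mid below 0.045 m and contact force between the fingers and nozzle below 0.1 N), for 0.2 s.
At the end, for the whole second after the job is handed in: The cap is shut (within 0.12 rad), the valve lever shut (beyond 1.42 rad), the collar sprung up (within 1.5 mm), and the nozzle lies or stands at rest inside the tray (its middle within the walls and below 45 mm) (value of joint cap below 0.12 rad and value of joint valve above 1.42 rad and value of joint collar below 0.0015 m and x of nozzle_mid in the frame of tray between -0.068 and 0.068 m and y of nozzle_mid in the frame of tray between -0.063 and 0.063 m and height (world z) of nozzle_mid below 0.045 m and linear speed of nozzle below 0.05 m/s); the robot touches nothing.
It fails at once if the nozzle is let go high above the bench away from the socket (horizontal distance between nozzle_mid and socket_mouth above 0.06 m and height (world z) of nozzle_mid above 0.09 m and contact force between the fingers and nozzle below 0.02 N).
It fails at once if the wooden block is disturbed (distance of block_mid from where it was at the start of the episode above 0.03 m).
It fails at once if the glue bottle is disturbed (distance of glue_mid from where it was at the start of the episode above 0.03 m).
It fails at once if the mallet is disturbed (distance of mallet from where it was at the start of the episode above 0.03 m).
It also fails if it takes over 58 s, if anything falls off the work surface, if the arm or the gripper's body presses on something with over 40 N, if the wrist force passes 120 N, or if a joint passes its speed limit or range.

## Working session

There is one attempt and no reset: what is moved stays moved. The work goes in short steps, each a Python script; the robot and the scene stay as the last script left them, time stands still between calls to the robot, and variables do not carry over. Pictures are saved under pics/ and viewed, at most 10 in all, crops included, and the job is handed in when it is done.

```bash
ls; mkdir -p pics; python3 - <<'E'
from bench import bot, imaging
import cv2,numpy as np
for n in ("scene","top"):
    im=imaging.capture(n); cv2.imwrite(f"pics/{n}0.png",im)
    m=imaging.camera_model(n); print(n,{k:(np.round(v,3).tolist() if not isinstance(v,str) else v) for k,v in m.items()})
s=bot.get_state(); print(s["t"],s["tcp_pos"],s["orientation"],s["opening"])
E
```

```text
pics
scene {'K': [[597.368, 0.0, 317.05], [0.0, 597.368, 243.148], [0.0, 0.0, 1.0]], 'position': [1335.566, -3.59, 811.307], 'rotation': [0.811, 0.02, 1.505]}
top {'K': [[530.591, 0.0, 323.232], [0.0, 530.591, 245.238], [0.0, 0.0, 1.0]], 'position': [487.01, 5.295, 1278.658], 'rotation': [0.082, 0.005, -1.587]}
0.1 [ 225.54424914 -501.05347977  230.56965736] [-3.14003630e+00 -2.18566923e-04  4.22814820e-01] 1.0004719932702937
```

View pics/top0.png

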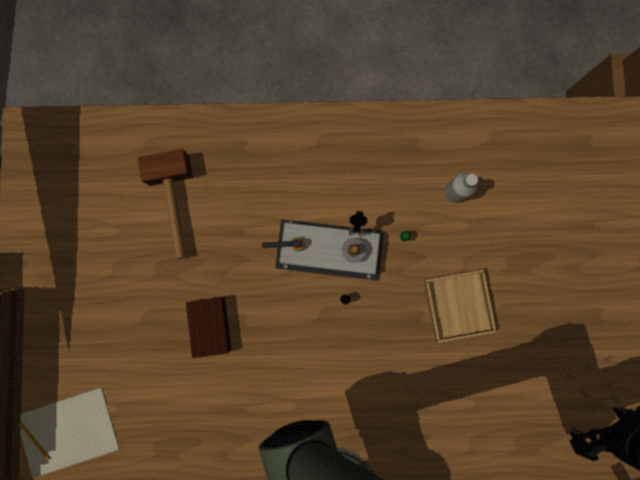

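View pics/scene0.png

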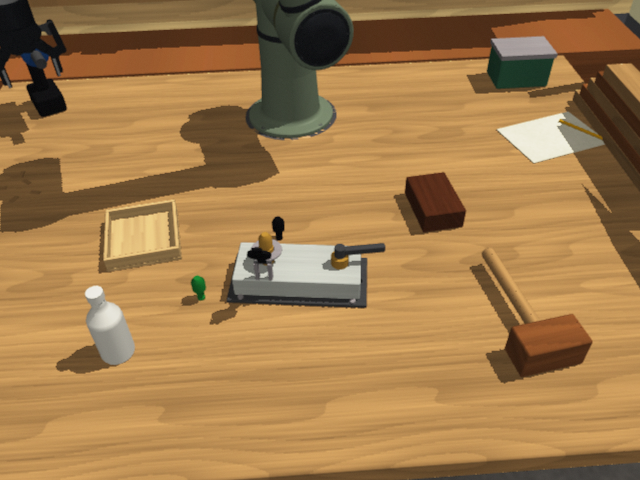

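The top view (image up is +x, right is −y) shows:
- The lever runs (263..300, 244) and the socket with the brass nozzle is at (356, 249).
- The cap leans back at (359, 219).
- The tray is on the right at (461, 305).

Nozzle lookalikes are the brass one in the socket (355, 249), the green one standing at (405, 236) and the black one at (345, 299). I choose the brass one.

```bash
cat > h.py <<'E'
import numpy as np, cv2
from scipy.spatial.transform import Rotation as Ro
from bench import bot, solve_ik, imaging
def ray(m,u,v):
    K=np.array(m["K"]); d=np.linalg.inv(K)@[u,v,1]; d=np.array([d[0],-d[1],-d[2]])
    return np.array(m["position"]),Ro.from_euler("xyz",m["rotation"]).as_matrix()@d
def onz(m,u,v,z):
    p,d=ray(m,u,v); return p+d*(z-p[2])/d[2]
def proj(m,P):
    c=Ro.from_euler("xyz",m["rotation"]).as_matrix().T@(np.array(P)-m["position"])
    q=np.array(m["K"])@[c[0],-c[1],-c[2]]; return q[:2]/q[2]
def cross(rays):
    A=np.zeros((3,3));b=np.zeros(3)
    for p,d in rays:
        d=d/np.linalg.norm(d);M=np.eye(3)-np.outer(d,d);A+=M;b+=M@p
    return np.linalg.solve(A,b)
def blob(mask,box):
    x0,y0,x1,y1=box; z=np.zeros_like(mask); z[y0:y1,x0:x1]=mask[y0:y1,x0:x1]
    n,l,s,c=cv2.connectedComponentsWithStats(z); i=1+np.argmax(s[1:,4]); return (l==i).astype(np.uint8),c[i],s[i]
E
python3 - <<'E'
from h import *
T=cv2.imread("pics/top0.png");S=cv2.imread("pics/scene0.png")
mt,ms=imaging.camera_model("top"),imaging.camera_model("scene")
hsv=cv2.cvtColor(T,cv2.COLOR_BGR2HSV)
# block top: low saturation bright
m=((hsv[...,1]<60)&(hsv[...,2]>90)).astype(np.uint8)
m=cv2.morphologyEx(m,cv2.MORPH_CLOSE,np.ones((3,3)))
b,c,s=blob(m,(270,205,395,285)); cs=cv2.findContours(b,0,2)[0]
bx=cv2.boxPoints(cv2.minAreaRect(max(cs,key=cv2.contourArea)))
P=np.array([onz(mt,u,v,50) for u,v in bx]); print("block px",bx.tolist());print(P.round(1),np.linalg.norm(np.diff(P,axis=0),axis=1))
# foot: dark
d=((hsv[...,2]<70)|(b>0)).astype(np.uint8); 
def brass(im,box):
    h=cv2.cvtColor(im,cv2.COLOR_BGR2HSV); k=((h[...,0]>8)&(h[...,0]<28)&(h[...,1]>130)).astype(np.uint8); return blob(k,box)[1:]
ct,cs_=brass(T,(342,235,370,262)),brass(S,(250,228,282,252))
print("brass",ct,cs_); X=cross([ray(mt,*ct[0]),ray(ms,*cs_[0])]); print("nozzle top",X,proj(mt,X),proj(ms,X))
# tray
k=((hsv[...,0]>10)&(hsv[...,0]<30)&(hsv[...,2]>150)).astype(np.uint8); b2,c2,s2=blob(k,(415,260,505,350)); print("tray",c2,s2)
bx=cv2.boxPoints(cv2.minAreaRect(max(cv2.findContours(b2,0,2)[0],key=cv2.contourArea)))
P=np.array([onz(mt,u,v,32) for u,v in bx]);print(bx.tolist());print(P.round(1),P.mean(0),np.linalg.norm(np.diff(P,axis=0),axis=1))
for n,p,z in (("tip",(263,244.5),80),("glue",(472,181),150),("green",(406,236),45),("capdisc",(359,219),127)): print(n,onz(mt,*p,z).round())
A=cv2.resize(T[200:315,220:420],None,fx=4,fy=4,interpolation=cv2.INTER_CUBIC);cv2.imwrite("pics/crop1.png",cv2.convertScaleAbs(A,alpha=1.4))
E
```

```text
block px [[278.882080078125, 266.3907165527344], [284.13079833984375, 222.30130004882812], [379.3292236328125, 233.63442993164062], [374.08050537109375, 277.7238464355469]]
[[ 540.6  113.    50. ]
 [ 643.2   99.8   50. ]
 [ 613.  -121.5   50. ]
 [ 510.8 -106.8   50. ]] [103.49480574 223.31794517 103.22587082]
brass (array([353.67045455, 249.48863636]), array([349, 245,  10,  10,  88], dtype=int32)) (array([262.91428571, 237.41318681]), array([250, 228,  26,  24, 455], dtype=int32))
nozzle top [572.83491864 -59.63290107 107.45790249] [354.43983728 249.45436323] [263.89941505 237.37833069]
tray [475.55555556 284.66666667] [473 282   6   7  18]
[[472.7930908203125, 282.4827575683594], [476.24139404296875, 281.1034240722656], [478.72418212890625, 287.3103332519531], [475.27587890625, 288.6896667480469]]
[[ 496.3 -339.1   32. ]
 [ 499.4 -347.3   32. ]
 [ 484.8 -352.6   32. ]
 [ 481.7 -344.4   32. ]] [ 490.57472311 -345.84822193   32.        ] [ 8.75167554 15.48099959  8.74309203]
tip [590. 146.  80.]
glue [ 713. -313.  150.]
green [ 607. -184.   45.]
capdisc [638. -70. 127.]
```

View pics/crop1.png

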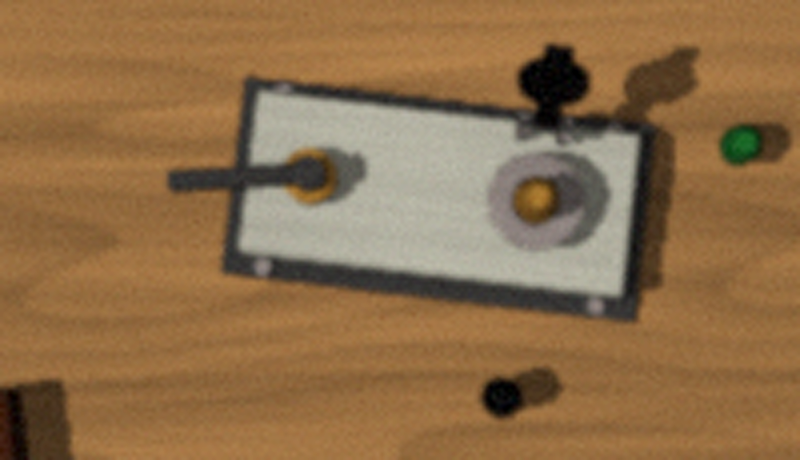

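The crop confirms the choice: the brass nozzle sits in the flange at the right-hand end of the block and the lever is already turned slightly. The green and black decoys stand apart on the bench. Next is a closer look with the wrist camera.

```bash
python3 - <<'E'
from h import *
mt=imaging.camera_model("top")
P=np.array([onz(mt,u,v,32) for u,v in ((425,281),(486,269),(498,329),(438,342))]);print("tray",P.round(),P.mean(0).round(1),np.linalg.norm(np.diff(P,axis=0),axis=1).round())
print(onz(mt,353.7,249.5,112), onz(mt,353.75,250.75,80))
th=-0.134
bot.grip(0.0)
bot.move_ptp([540,10,300],[np.pi,0,th])
m=imaging.camera_model("wrist"); im=imaging.capture("wrist"); cv2.imwrite("pics/w1.png",im); np.save("w1.npy",m,allow_pickle=True)
s=bot.get_state(); print(s["t"],s["tcp_pos"],s["orientation"],s["opening"],s["qpos"].round(2) if hasattr(s["qpos"],'round') else s["qpos"]); print(m["position"],m["rotation"])
print("socket px",proj(m,[571,-59,86]))
E
```

```text
tray [[ 502. -227.   32.]
 [ 527. -371.   32.]
 [ 388. -393.   32.]
 [ 360. -253.   32.]] [ 444.1 -311.3   32. ] [146. 141. 143.]
[572.42795778 -57.74891993 112.        ] [571.93167829 -59.53244223  80.        ]
4.7 [540.00880223   9.78775162 299.9618508 ] [ 3.14157259e+00  3.30087493e-05 -1.34473542e-01] 0.0004562941716940246 [-0.12  0.27 -0.09  1.21 -0.   -3.13]
[606.24064926   1.47385539 441.94428252] [-2.72912463e-01  5.73787891e-04 -1.70606846e+00]
socket px [397.14864498 151.40402507]
```

View pics/w1.png

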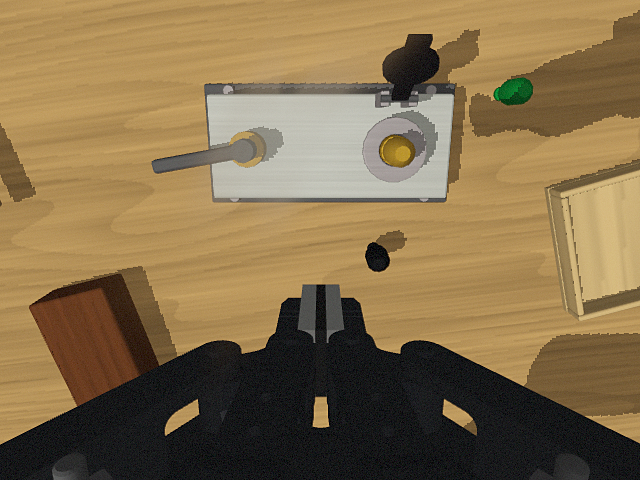

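The wrist view shows the socket flange centred near (394, 150), the brass nozzle at (397, 151) and the lever from (248, 149) to (155, 166). The block's top corners are at (206, 94), (455, 95), (447, 199) and (212, 199).

```bash
python3 - <<'E'
from h import *
m=np.load("w1.npy",allow_pickle=True).item(); im=cv2.imread("pics/w1.png"); h=cv2.cvtColor(im,cv2.COLOR_BGR2HSV)
b,c,s=blob(((h[...,0]>10)&(h[...,0]<32)&(h[...,1]>140)).astype(np.uint8),(370,125,430,175)); print("brass",c,s,onz(m,*c,106))
# collar: pinkish: R>G
p=((im[...,2].astype(int)-im[...,1]>0)&(h[...,1]<60)).astype(np.uint8)
p=cv2.morphologyEx(p|b,cv2.MORPH_OPEN,np.ones((3,3))); q,c,s=blob(p,(355,110,440,190)); print("collar",c,s)
pts=max(cv2.findContours(q,0,2)[0],key=cv2.contourArea); (cc,ax,an)=cv2.fitEllipse(cv2.convexHull(pts)); print(cc,ax,onz(m,*cc,80)); w=onz(m,cc[0]-ax[0]/2,cc[1],80)-onz(m,cc[0]+ax[0]/2,cc[1],80);print("dia",np.linalg.norm(w))
a=((h[...,1]<45)&(h[...,2]>150)).astype(np.uint8)|q; a=cv2.morphologyEx(a,cv2.MORPH_CLOSE,np.ones((3,3)));a,c,s=blob(a,(195,70,465,210))
hull=cv2.convexHull(max(cv2.findContours(a,0,2)[0],key=cv2.contourArea)); print(s)
ap=cv2.approxPolyDP(hull,8,True)[:,0]; print(ap.tolist())
for u,v in ap: print(onz(m,u,v,50).round(1))
A,B=onz(m,248,149,87),onz(m,155,166,87); print("lever",A,B,np.linalg.norm(A-B))
E
```

```text
brass [396.60918253 150.65845465] [379 135  36  32 893] [573.62151056 -55.22561794 106.        ]
collar [394.08549618 149.15633588] [ 362  117   65   65 3275]
(394.16766357421875, 149.16656494140625) (63.219120025634766, 66.90547180175781) [572.63542116 -57.64471749  80.        ]
dia 54.27555706204986
[  207    86   247   116 21758]
[[207, 95], [225, 86], [451, 94], [445, 196], [215, 197]]
[640.2 100.   50. ]
[645.5  82.4  50. ]
[ 611.5 -117.4   50. ]
[ 519.3 -107.    50. ]
[548.1 111.7  50. ]
lever [590.01553451  65.43680628  87.        ] [586.702061   146.48737236  87.        ] 81.11826779181635
```

```bash
cat >> h.py <<'E'
TH=-0.132; SOCK=np.array([573.,-58.])
def O(x,y,z):
    c,s=np.cos(TH),np.sin(TH); return [SOCK[0]+c*x-s*y,SOCK[1]+s*x+c*y,z]
def dn(a=0): return [np.pi,0,TH+np.pi+a-2*np.pi*((TH+np.pi+a)>np.pi)]
def st(*k):
    s=bot.get_state(); print("t",round(s["t"],2),"tcp",np.round(s["tcp_pos"],1),"F",np.round(s["contact_force"],1),"op",round(s["opening"],3),"q",np.round(s["qpos"],2))
E
python3 - <<'E'
from h import *
def fp(phi,off,z=66,r=62):
    return O(-r*np.sin(phi)+off*np.cos(phi),130+r*np.cos(phi)+off*np.sin(phi),z)
bot.move_ptp(fp(0.1,40,150),dn(0.1)); st()
bot.movel(fp(0.1,40),max_speed=200)
for phi in np.linspace(0.2,1.4,5): bot.movel(fp(phi,17),dn(phi),max_speed=150)
st(); print(bot.movel(fp(1.63,16),dn(1.57),max_speed=60,threshold=15)); st()
bot.movel(fp(1.57,30),max_speed=150); bot.movel(fp(1.57,30,180),max_speed=250)
bot.grip(0.45); bot.move_ptp(O(0,0,180),dn()); st()
m=imaging.camera_model("wrist"); np.save("w2.npy",m,allow_pickle=True); cv2.imwrite("pics/w2.png",imaging.capture("wrist"))
cv2.imwrite("pics/scene2.png",imaging.capture("scene"));cv2.imwrite("pics/top2.png",imaging.capture("top"))
print(proj(m,O(0,0,80)),proj(m,O(0,0,115)),proj(m,O(-80,130,87)),proj(m,O(0,130,87)))
E
```

```text
t 7.43 tcp [632.2 131.5 150.2] F [-0.   0.7 -0.3] op 0.0 q [ 0.09  0.56 -0.04  0.97 -0.    0.12]
t 10.14 tcp [536.2 105.6  66. ] F [-0.1 -0.3 -0.3] op -0.004 q [ 0.06  0.49 -0.42  0.67 -0.   -1.21]
False
t 10.55 tcp [530.8  94.7  66.1] F [ 3.   9.4 -2.1] op -0.0 q [ 0.04  0.47 -0.44  0.65  0.01 -1.4 ]
t 13.04 tcp [572.9 -57.6 179.9] F [ 0.   0.7 -0.6] op 0.451 q [-0.23  0.41 -0.2   0.96  0.   -0.1 ]
[318.55072838 237.93226848] [318.32110813 256.41669747] [558.92306305  99.40938368] [537.84798203 241.25905054]
```

View pics/w2.png

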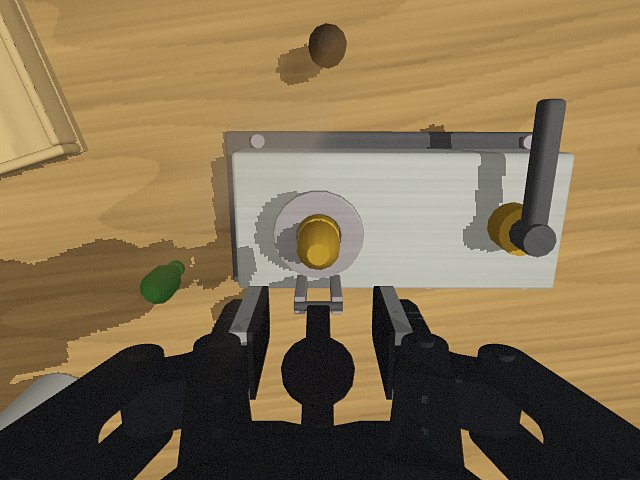

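The lever is shut, at the right pointing to (551, 100), and the force confirms it reached its stop. The socket's flange centre is at about (318, 235), within 2 mm of the prediction, and the cap is visible behind the fingers. Now I push the collar down.

```bash
python3 - <<'E'
from h import *
bot.movel(O(-1,0,100),max_speed=150); st()
print(bot.movel(O(-1,0,58),max_speed=40,threshold=18)); st()
bot.dwell(0.1); st()
cv2.imwrite("pics/w3.png",imaging.capture("wrist"))
E
```

```text
t 13.88 tcp [572.5 -57.8 100.6] F [ 0.2 -0.3  1.4] op 0.451 q [-0.23  0.49 -0.3   0.78 -0.   -0.1 ]
True
t 14.64 tcp [572.1 -57.9  70. ] F [-1.4  0.7  9.2] op 0.45 q [-0.23  0.52 -0.34  0.71 -0.   -0.1 ]
t 14.74 tcp [572.1 -57.9  69.9] F [-2.2  0.8  9.6] op 0.449 q [-0.23  0.52 -0.34  0.71 -0.   -0.1 ]
```

View pics/w3.png

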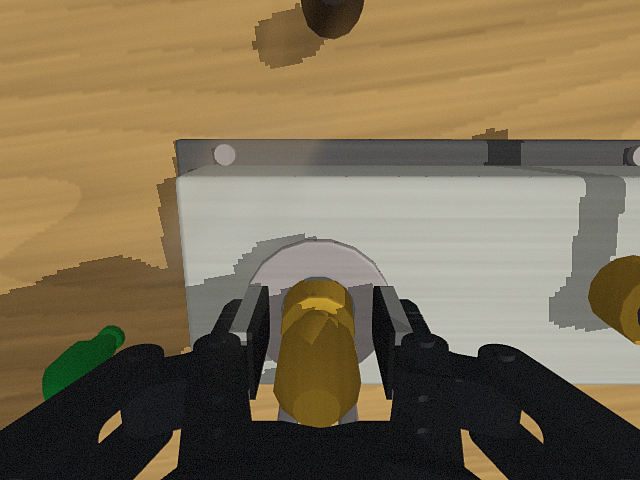

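The nozzle now stands raised, with its nipple visible at (318, 300), and the collar pushes back with about 9.6 N. I'll press a little further to be sure, then grip and lift.

```bash
python3 - <<'E'
from h import *
print(bot.movel(O(-1,0,66),max_speed=30,threshold=18)); bot.dwell(0.1); st()
bot.movel(O(-1,0,89),max_speed=60); st()
bot.grip(0.1,40); st(); print(bot.get_state()["gripper_force"])
bot.movel(O(-1,0,190),max_speed=100); st(); print(bot.get_state()["gripper_force"])
w=imaging.capture("wrist"); s=imaging.capture("scene"); cv2.imwrite("pics/w4.png",np.hstack([w[::1,120:520], cv2.resize(s[160:320,170:420],(400,256))[:, :] if 0 else cv2.copyMakeBorder(cv2.resize(s[160:320,170:420],(400,256)),0,224,0,0,cv2.BORDER_CONSTANT)]))
E
```

```text
True
t 15.1 tcp [572.1 -57.9  70.1] F [-2.2  0.8  8.6] op 0.449 q [-0.23  0.52 -0.34  0.71 -0.   -0.1 ]
t 15.57 tcp [571.8 -57.8  88.6] F [ 0.2 -0.7 -0.2] op 0.452 q [-0.23  0.5  -0.32  0.75 -0.   -0.1 ]
t 15.85 tcp [571.5 -58.   88.4] F [-1.1 -0.5 -0.6] op 0.269 q [-0.23  0.5  -0.32  0.75 -0.   -0.1 ]
39.12340939510614
t 17.01 tcp [571.5 -57.7 189.3] F [ 0.4  0.3 -1.7] op 0.265 q [-0.23  0.4  -0.19  0.98 -0.   -0.1 ]
39.29423835128546
```

View pics/w4.png

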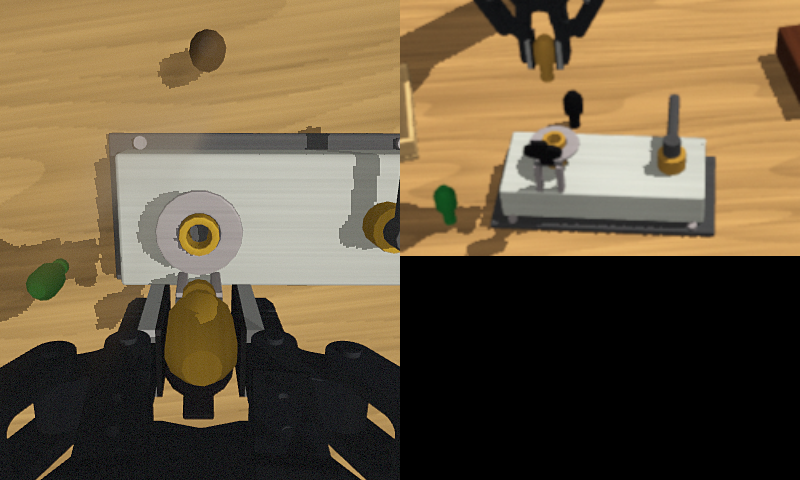

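The brass nozzle is held, the socket mouth is empty at (200, 234) and the collar is back up. Next I carry it to the tray and lower it.

```bash
python3 - <<'E'
from h import *
R=[np.pi,0,-np.pi+0.17]
bot.move_ptp([444,-311,150],R); st()
bot.movel([444,-311,40],max_speed=120)
print(bot.movel([444,-311,20],max_speed=25,threshold=5)); st()
bot.grip(0.45); bot.dwell(0.25); bot.movel([444,-311,160],max_speed=120); st()
bot.grip(0.0)
w=imaging.capture("wrist"); t=imaging.capture("top"); cv2.imwrite("pics/w5.png",np.hstack([w[:,100:540],cv2.copyMakeBorder(cv2.resize(t[250:360,400:520],(360,330)),0,150,0,0,cv2.BORDER_CONSTANT)]))
E
```

```text
t 18.22 tcp [ 444.5 -310.5  150. ] F [ 0.1 -0.1 -1.3] op 0.274 q [-0.75  0.38 -0.33  0.86  0.   -0.92]
True
t 19.93 tcp [ 443.9 -311.    23.3] F [-1.  -0.5  5.8] op 0.267 q [-0.75  0.54 -0.46  0.57 -0.   -0.92]
t 21.77 tcp [ 443.5 -310.6  159.2] F [-0.4 -0.3 -0.4] op 0.445 q [-0.75  0.37 -0.32  0.88 -0.   -0.92]
```

View pics/w5.png

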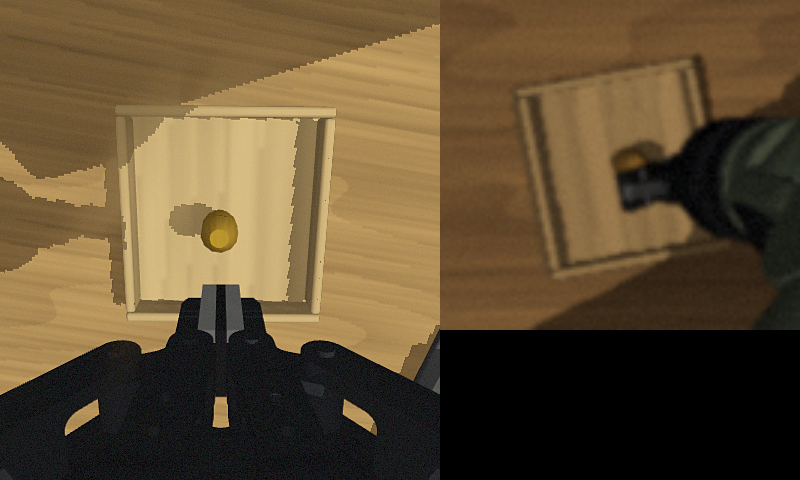

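The nozzle stands upright in the middle of the tray, at (219, 231). Now I fold the cap shut from behind.

```bash
python3 - <<'E'
from h import *
bot.movel([444,-311,210],max_speed=200)
bot.move_ptp(O(115,0,215),dn()); bot.movel(O(115,0,135),max_speed=150); st()
for x,z in ((35,135),(20,125),(8,108)): print(bot.movel(O(x,0,z),max_speed=80,threshold=20))
print(bot.movel(O(3,0,86),max_speed=40,threshold=10)); st()
bot.movel(O(3,0,130),max_speed=120); bot.movel(O(-60,0,230),max_speed=200); st()
m=imaging.camera_model("wrist");w=imaging.capture("wrist"); s=imaging.capture("scene"); t=imaging.capture("top")
r=np.vstack([cv2.resize(s[160:320,80:400],(480,240)),cv2.resize(t[180:340,220:540],(480,240))])
cv2.imwrite("pics/w6.png",np.hstack([w[:,160:480],r])); print(proj(m,O(0,0,89)))
E
```

```text
t 24.69 tcp [687.4 -73.9 135.9] F [ 0.2 -0.6  0.3] op -0.001 q [-0.21  0.65  0.09  1.01 -0.   -0.08]
False
False
False
True
t 27.08 tcp [578.  -58.7  92.4] F [-1.6 -0.1  7.1] op -0.0 q [-0.23  0.51 -0.3   0.76  0.   -0.1 ]
t 28.29 tcp [513.5 -50.1 229. ] F [ 0.5 -0.  -0.5] op -0.002 q [-0.24  0.26 -0.28  1.02  0.   -0.11]
[319.43730488 300.44557561]
```

View pics/w6.png

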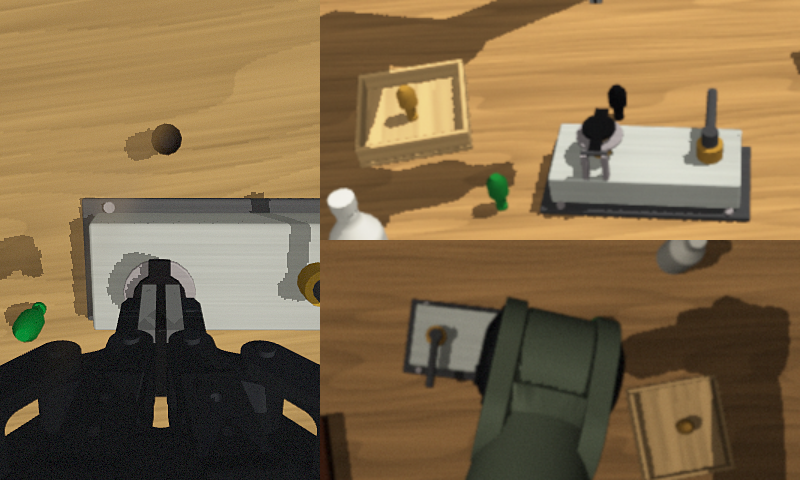

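The cap lies flat over the mouth: the press stopped at 92.4 mm and the shut cap's top is 92.5 mm. The lever is across the block, the nozzle stands in the tray and the arm is clear.

```bash
python3 -c "
from h import *
print(bot.sign_off())"
```

```text
the job is handed in; nothing more can be done
None
```

I handed the job in at about 28 s of the 58 s allowed; the final pictures show the valve shut, the brass nozzle standing in the tray and the cap flat over the empty socket, but the hand-in returned no verdict.

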